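# Return the inspection torch to its charging ring

### The arm

A 7-joint arm with a two-finger parallel gripper is mounted at the origin on the work surface. World frame = base frame: x ahead of the robot, y to its left, z up, the work surface at z = 0. Lengths are in m, angles in rad, forces in N, time in s.
With the tool pointing down it reaches from about 0.4 to 0.75 m from the base axis. Payload 19.5 kg.
Tool frame: the origin (TCP) lies midway between the tips of the shut fingers; the grasp point (between the pads) lies 19 mm behind it (r.tcp_to_grasp is the distance from the TCP to the grasp point, in m); z points along the fingers, x is the direction in which the jaws open and shut, and the axes are right-handed (so a half turn about z gives the same grasp; the last joint's range is limited). The gripper opens to 85 mm and grips with 20 to 120 N. Pads are 22 mm wide; open, the fingers measure 114 mm over their backs; the gripper's body (76 mm by 85 mm) begins 54 mm behind the grasp point. The pads swing forward as they close: fully open they stand 13 mm farther back than shut.
Start: joints at [1.219, 0.707, -0.028, 1.485, 0.022, 0.951, -0.075], TCP at [0.175, -0.548, 0.231] pointing down, gripper open.
Joint ranges: [-2.71, 2.71], [-0.32, 2.16], [-1.57, 1.52], [0, 2.45], [-1.46, 4.6], [0, 2.02], [-2.83, 2.83]. Speed limits (rad/s): [1.89, 1.89, 2.57, 2.57, 3.01, 3.01, 3.01].

### API

Orientations are given as a unit quaternion [w, x, y, z].
In Python, from cell import r, imaging, order gives the robot as it stands.
- The arm moves only by the tool servo_tool, never from a script. Its argument "deltas" is a list that holds one entry, the list of rows, each a list of 7 numbers: the opening, from 0 (shut) to 1 (fully open), then the shift along the tool's x, y, z in cm, then the turn, a rotation vector about the tool's x, y, z in degrees. In form: [[[jaw, x, y, z, ax, ay, az], ...]]. A call has exactly 8 rows; each row shifts and turns the pose as measured when the row begins, along the tool's axes as they then stand; what a row does not reach is not made up. A row lasts 1/8 s, in which the tool goes at most 62.5 mm and 10.7 degrees, less where a joint would pass 70% of its speed; a pose out of reach is approached as far as the arm can. A call is refused whole if a number of a shift passes 6.25 or a number of a turn 10.7, either way. A call with a gripper value outside its range is refused whole. The fingers move at their own pace and stop on an object; the grip force is fixed at half the most. Time passes only in rows, so rows that do not move let the fingers close, or fill a call up. It gives the time, the measured TCP pose, the force and the opening at its end, in the units of the state.
- r.state(): the state, without advancing time (a new reading comes with each control period).
- imaging.camera(name): name is "side" or "top" or "wrist"; returns a dict with "img" (384x512x3 uint8, red, green, blue), "depth" (384x512 float32, m along the optical axis (not along the pixel's ray), 0 where there is no reading), "camera_matrix" (3x3 intrinsics, pixels), "xyz" and "orientation" of the camera in the world. Camera axes: x right, y down, z forward; pixel columns grow to the right and rows downward; lengths in m; the calibration is good to about 2 mm. The wrist camera is an equidistant fisheye: a pixel r from the principal point sees the ray r / f radians off the axis. A picture is of the moment at which its call begins.
- order.job_done(): hands the job in, once; it reports no verdict.
The state is a dict: "clock": time; "joints": joint angles; "qd": joint speeds; "joint_torque": joint torques, N m; "tool_pos": TCP position; "tool_rot": TCP orientation; "force": force on the tool from outside, world axes, zero at the start; "moment": the same for the moment, N m; "opening": opening from 0.0 (shut) to 1.0 (fully open).
Only numpy, scipy, OpenCV 4.12 (cv2) and the standard library are available. Lean on these libraries where they do the work, as an engineer would, in place of code of your own. Each camera call takes 0.05 s, during which the arm holds its last target.

### The job

The pry bar has been photographed: put the inspection torch back in its charging stand. Lower it handle-first through the ring, feel for the slot with its switch by turning it under light pressure, then push it gently down until its head catches fully home on the ring; let go of it and leave everything else on the desk where it lies.

Things in the scene. Friction and masses are not known exactly. Their poses are not given: they have to be found in the camera images.
- torch_head (a point): Black hand torch, 0.20 to 0.31 kg, standing on its tail, 150 mm tall: round head, diameter 44 mm, height 50 mm, on a straight round handle, diameter 33 mm, length 100 mm. Point: on the axis, half-way up the head, 25 mm above the head's flat underside, 125 mm above the tail. z runs up the axis, x to the switch side (yellow stripe on the head). Grip it by the head, from above, in any direction.
- torch_switch (a point): Centre of the torch's switch, an orange block on the +x side of the handle: 10 mm wide, 14 mm tall, 5 mm proud of the handle, filling the 14 mm right below the head's underside. Axes as torch_head; this point is 32 mm below it and 17.5 mm out. The switch breaks if pressed on the ring with more than 25 N.
- torch_tail (a point): Centre of the flat tail end of the torch's handle, 125 mm below torch_head; the handle's edge there is chamfered, 4 mm in over 5 mm height. Axes as torch_head.
- ring_mouth (a point): Charging stand fixed to the desk, with a ring open to above; point: centre of the ring's bore (diameter 35.5 mm, vertical) in its flat top face, 130 mm above the desk. z up, x to the stand's front. Home: the head's underside lies on this face, torch_head 25 mm above this point. Beside the ring all of the stand is lower. The stand takes at most 40 N of push on the ring.
- ring_slot (a point): Point on the ring's front (fixed to the stand, 23 mm from ring_mouth along its x). The ring's top 18 mm is a stiff grey swivel collar, outside 58 mm, with one slot 12.4 mm wide through its wall, yellow line each side, for the switch. The slot's angle is NOT measured: up to 0.65 rad either way from this point. A switch beside the slot lands on the collar: head 14 mm too high; turned there lightly, it drops in.
- ring_shoes (a point): Point on the ring's axis 30 mm below ring_mouth, where three sprung shoes grip the handle: pushing it down takes about 3 to 6 N all the way (up to 11 N where the tail first spreads them), more than the torch weighs, so it does not fall home by itself and stays where it is left. Axes as ring_mouth.
- prybar_mid (a point): Pry bar under examination, blue, about 300 mm long, lying on the mat; point at its middle, 9 mm above the desk. Leave it alone.
- scale_mid (a point): White L-shaped photo scale, 150 mm x 134 mm, 3 mm thick, lying on the mat; point in the middle of its long arm. Leave it alone.
- tent1_mid (a point): Yellow evidence marker tent, 70 mm wide, 58 mm tall; point on its axis half-way up. Leave it alone.
- tent2_mid (a point): Second yellow evidence marker tent, as the first. Leave it alone.
- jar_mid (a point): Amber jar with white cap, 50 mm diameter, 70 mm tall; point at its centre. Leave it alone.
- loupe_mid (a point): Stand magnifier, 44 mm diameter, 42 mm tall; point at its centre. Leave it alone.
- carton_mid (a point): Closed cardboard carton 90 x 130 mm, 45 mm tall, with a red band; point at its centre. Leave it alone.

How it is judged:
On the way, in this order (a step that is already met when the one before it is completed fails the run):
1. the torch is lifted clear of the desk, upright (height (world z) of torch_head above 0.16 m and angle between torch_head's own z axis and vertical below 0.2 rad), for 0.2 s.
2. the handle is down in the ring, the head still above it (horizontal distance between torch_head and ring_mouth below 0.005 m and z of torch_head in the frame of ring_mouth between 0.03 and 0.105 m and angle between torch_head's own z axis and vertical below 0.1 rad), for 0.1 s.
At the end, for the whole second after the job is handed in: The torch hangs upright (within 3.5 degrees) in the ring, its axis within 4 mm of the ring's, its head's underside within 1.8 mm of the collar's top face, and it is released (horizontal distance between torch_head and ring_mouth below 0.004 m and z of torch_head in the frame of ring_mouth between 0.0225 and 0.0268 m and angle between torch_head's own z axis and vertical below 0.06 rad); the robot touches nothing.
It fails at once if the switch is pressed against the ring with more than 25 N (contact force between switch_block and holder above 25 N).
It fails at once if the torch is pressed on the ring with more than 40 N (contact force between torch and collar above 40 N).
It fails at once if the torch is tipped over (more than 0.5 rad from upright) (angle between torch_head's own z axis and vertical above 0.5 rad).
It fails at once if another thing on the desk is moved by more than 15 mm (distance of any of prybar_mid, scale_mid, tent1_mid, tent2_mid, jar_mid, loupe_mid, carton_mid from where it was at the start of the episode above 0.015 m).
It also fails if it takes over 72 s, if anything falls off the work surface, if the arm or the gripper's body presses on something with over 40 N, if the wrist force passes 120 N, or if a joint passes its speed limit or range.

## Working session

There is one attempt and no reset: what is moved stays moved. The work goes in short steps, Python scripts to look and compute and a tool call to move; the robot and the scene stay as the last step left them, time stands still between calls to the robot, and variables do not carry over. Pictures are saved under pics/ and viewed, and the job is handed in when it is done.

Besides the shell and the picture viewer there is one more tool, called as name(argument=value, ...) on one line, values as JSON. servo_tool: Moves the arm, as the interface text tells. Its arguments: {"type":"object","properties":{"deltas":{"type":"array"}},"required":["deltas"]}

```bash
mkdir -p pics; ls; cat > h.py <<'E'
import numpy as np, cv2
from scipy.spatial.transform import Rotation as R
from cell import r, imaging, order
def rot(q): return R.from_quat([q[1],q[2],q[3],q[0]])
def shot(name,fn):
    c=imaging.camera(name); cv2.imwrite('pics/'+fn+'.png',c['img'][:,:,::-1]); np.savez('/tmp/'+fn,**{k:np.array(v) for k,v in c.items()}); return c
def load(fn): return np.load('/tmp/'+fn+'.npz')
def pt(c,u,v,d=None):
    K=c['camera_matrix']; 
    if d is None:
        w=c['depth'][v-1:v+2,u-1:u+2]; d=np.median(w[w>0])
    p=np.array([(u-K[0,2])/K[0,0],(v-K[1,2])/K[1,1],1])*d
    return rot(c['orientation']).apply(p)+c['xyz']
def ray_z(c,u,v,z):
    K=c['camera_matrix']; p=rot(c['orientation']).apply([(u-K[0,2])/K[0,0],(v-K[1,2])/K[1,1],1]); o=np.array(c['xyz'])
    return o+p*(z-o[2])/p[2]
E
python3 - <<'E'
from h import *
np.set_printoptions(precision=4,suppress=True)
for n in ['side','top','wrist']:
    c=shot(n,n+'0'); print(n,c['xyz'],c['orientation'],c['camera_matrix'][0])
print(r.state(),r.tcp_to_grasp)
E
```

```text
pics
side [0.2319 0.6183 0.8227] [ 0.1118 -0.2542  0.8917 -0.3574] [362.9157   0.     255.1572]
top [0.4888 0.0248 1.0981] [ 0.0514 -0.6966  0.7151 -0.0267] [362.3664   0.     254.8843]
wrist [ 0.2483 -0.5251  0.3735] [ 0.1223  0.7985 -0.5825 -0.0901] [297.3186   0.     262.6005]
{'clock': 0.15, 'joints': array([ 1.2193,  0.7069, -0.0276,  1.4849,  0.022 ,  0.9509, -0.0755]), 'qd': array([ 0.0011, -0.0023, -0.0023, -0.0015,  0.0036,  0.0005,  0.0015]), 'joint_torque': array([  0.0002, -88.3309,   1.2344, -23.6193,   0.0169,   0.0054,
        -0.0001]), 'tool_pos': array([ 0.1752, -0.5474,  0.231 ]), 'tool_rot': array([-0.0002,  0.8077, -0.5896, -0.0003]), 'force': array([ 1.1744, -0.1812, -0.3664]), 'moment': array([-0.0387,  0.0136,  0.0102]), 'opening': 0.9985741303942623} 0.0187
```

View pics/top0.png

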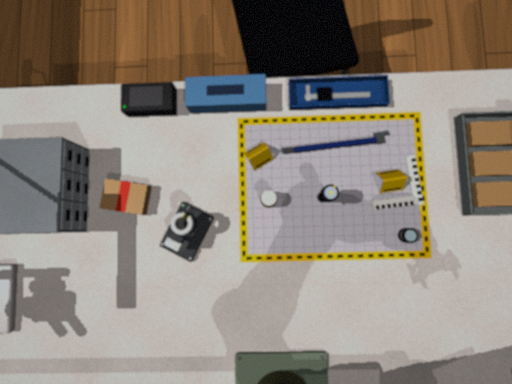

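View pics/side0.png

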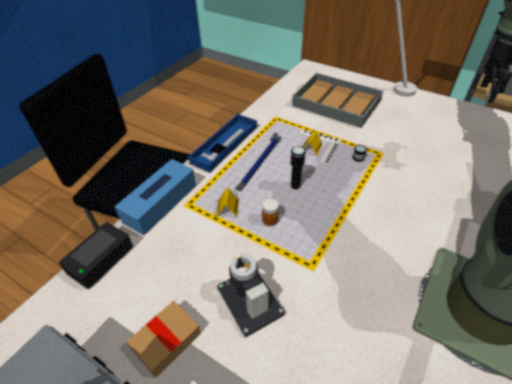

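View pics/wrist0.png

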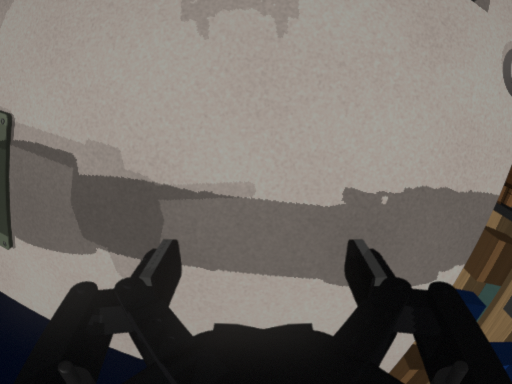

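```bash
python3 - <<'E'
from h import *
t=load('top0');s=load('side0')
def crop(c,x,y,w,h,k): return cv2.resize(c['img'][y:y+h,x:x+w,::-1],None,fx=k,fy=k,interpolation=cv2.INTER_CUBIC)
a=crop(t,145,185,90,90,6);b=crop(t,300,165,40,50,6);
cv2.imwrite('pics/ta.png',a);cv2.imwrite('pics/tb.png',crop(t,295,165,60,50,10))
cv2.imwrite('pics/sa.png',crop(s,205,240,90,100,6));cv2.imwrite('pics/sb.png',crop(s,270,135,60,60,10))
E
```

```text
(no output)
```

View pics/ta.png

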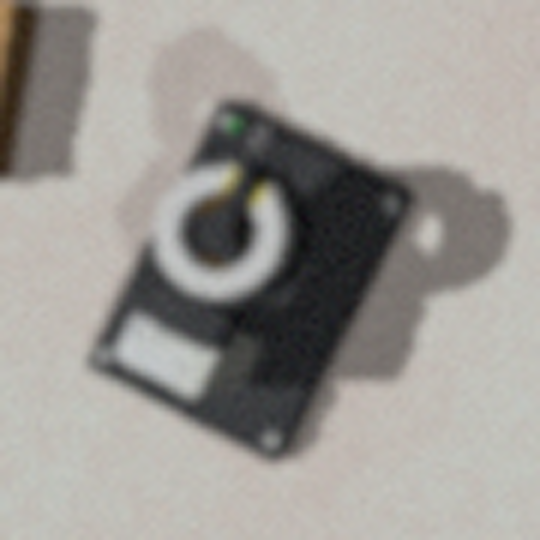

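View pics/tb.png

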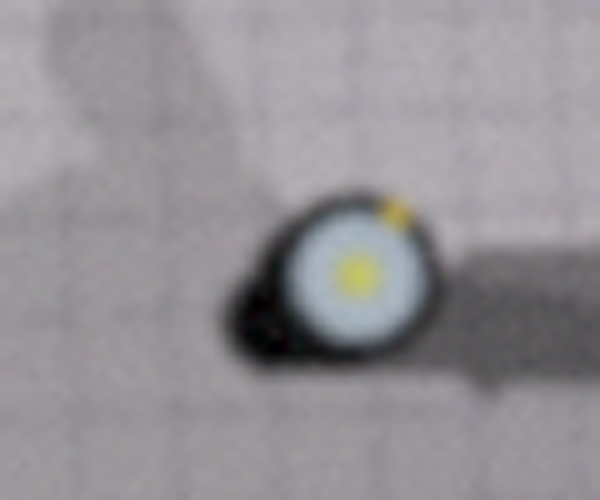

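View pics/sa.png

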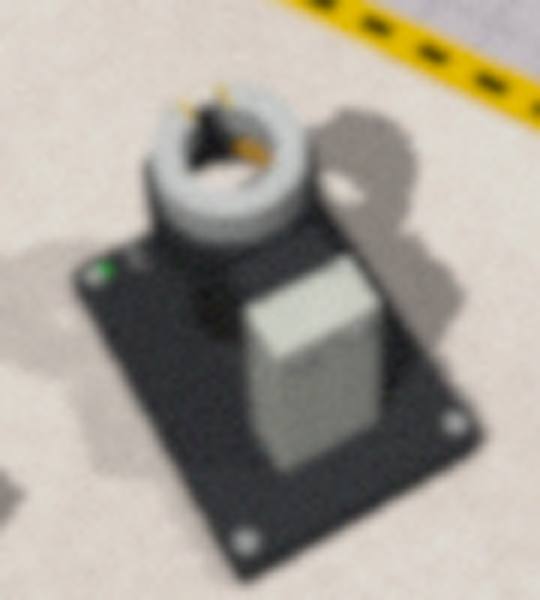

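View pics/sb.png

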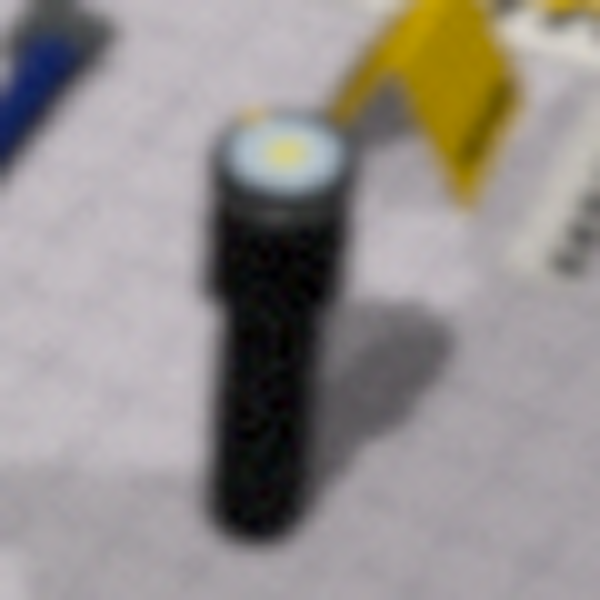

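```bash
python3 - <<'E'
from h import *
np.set_printoptions(precision=4,suppress=True)
t=load('top0');s=load('side0')
def f(c,x0,y0,k,cx,cy,z): return ray_z(c,x0+(cx+.5)/k-.5,y0+(cy+.5)/k-.5,z)
rt=f(t,145,185,6,224,231,.13); sl=f(t,145,185,6,247,185,.13)
print('ring top',rt,'slot',sl,np.degrees(np.arctan2(*(sl-rt)[[1,0]])))
sc=f(s,205,240,6,230,157,.13); ss=f(s,205,240,6,205,103,.13)
print('side ring',sc,ss,np.degrees(np.arctan2(*(ss-sc)[[1,0]])))
h=f(t,295,165,10,358,277,.15); st=f(t,295,165,10,398,212,.15); 
print('head',h,st,np.linalg.norm(h-st),np.degrees(np.arctan2(*(st-h)[[1,0]])))
h=f(s,270,135,10,285,155,.15); st=f(s,270,135,10,252,115,.15)
print('head',h,st,np.degrees(np.arctan2(*(st-h)[[1,0]])))
for a in [(t,330,192),(t,175,228),(t,190,225),(t,182,233)]: print(pt(*a))
# base corners in top
for p in [(228,105),(410,195),(280,455),(92,362)]: print(f(t,145,185,6,*p,.012))
for nm,p in dict(tent1=(260,155),tent2=(391,180),jar=(268,198)).items(): print(nm,pt(t,*p))
E
```

```text
ring top [0.5052 0.2552 0.13  ] slot [0.5255 0.2448 0.13  ] -27.22048763014759
side ring [0.5029 0.2625 0.13  ] [0.5242 0.2476 0.13  ] -35.04162400329199
head [ 0.5754 -0.1401  0.15  ] [ 0.5922 -0.1513  0.15  ] 0.02015211292016139 -33.698083033110066
head [ 0.5753 -0.1376  0.15  ] [ 0.5921 -0.149   0.15  ] -34.14673407930746
[ 0.576  -0.139   0.1509]
[0.4926 0.2742 0.1289]
[0.4996 0.2337 0.1289]
[0.4789 0.2548 0.1311]
[0.5704 0.2812 0.012 ]
[0.5229 0.1895 0.012 ]
[0.3962 0.2556 0.012 ]
[0.4438 0.3498 0.012 ]
tent1 [0.7009 0.0427 0.0458]
tent2 [ 0.6149 -0.3317  0.0523]
jar [0.5712 0.0228 0.0696]
```

```bash
python3 - <<'E'
from h import *
from scipy.optimize import least_squares
np.set_printoptions(precision=4,suppress=True)
for n,z0,c0,rr in [('top0',.13,(.505,.256),.04),('side0',.13,(.505,.26),.04),('top0',.15,(.5757,-.139),.03),('side0',.15,(.5757,-.139),.03)]:
    c=load(n); d=c['depth']; v,u=np.mgrid[:384,:512]; K=c['camera_matrix']
    p=np.stack([(u-K[0,2])/K[0,0]*d,(v-K[1,2])/K[1,1]*d,d],-1).reshape(-1,3)
    w=rot(c['orientation']).apply(p)+c['xyz']
    m=(abs(w[:,2]-z0)<.008)&(np.hypot(w[:,0]-c0[0],w[:,1]-c0[1])<rr)&(d.ravel()>0)
    q=w[m]; 
    # re-project by ray at z0
    q2=np.array([ray_z(c,uu,vv,z0) for uu,vv in zip(u.ravel()[m],v.ravel()[m])])
    print(n,len(q),'z',np.median(q[:,2]),'mean',q2[:,:2].mean(0),'bbox mid',(q2[:,:2].max(0)+q2[:,:2].min(0))/2,np.ptp(q2[:,:2],axis=0))
    # annulus mask fit: maximise IoU-like
    if z0==.13:
        g=c['img'].min(-1).ravel()
        a=(np.hypot(u-u.ravel()[m].mean(),v-v.ravel()[m].mean())<25).ravel()
        Q=np.array([ray_z(c,uu,vv,z0) for uu,vv in zip(u.ravel()[a],v.ravel()[a])])[:,:2]; G=g[a].astype(float)
        best=[]
        for x in np.arange(-.012,.0121,.0005):
            for y in np.arange(-.012,.0121,.0005):
                rad=np.hypot(Q[:,0]-c0[0]-x,Q[:,1]-c0[1]-y)
                i=(rad>.0185)&(rad<.0285); o=(rad<.0165)|((rad>.0305)&(rad<.036))
                best.append((G[i].mean()-G[o].mean(),c0[0]+x,c0[1]+y))
        print(sorted(best)[-3:])
E
```

```text
top0 240 z 0.1298057514120619 mean [0.5028 0.2595] bbox mid [0.5055 0.2577] [0.0588 0.0594]
[(np.float64(90.08734402852049), np.float64(0.505), np.float64(0.258)), (np.float64(90.10759361997225), np.float64(0.505), np.float64(0.257)), (np.float64(90.33956639566395), np.float64(0.5045000000000001), np.float64(0.257))]
side0 343 z 0.1296178620585814 mean [0.5017 0.2624] bbox mid [0.5044 0.261 ] [0.0611 0.0617]
[(np.float64(53.36862621154657), np.float64(0.508), np.float64(0.258)), (np.float64(53.58956184819553), np.float64(0.507), np.float64(0.259)), (np.float64(53.63387654664902), np.float64(0.507), np.float64(0.2585))]
top0 228 z 0.14976038041642192 mean [ 0.5741 -0.1383] bbox mid [ 0.5736 -0.139 ] [0.0422 0.0421]
side0 144 z 0.14908680634908855 mean [ 0.5729 -0.1332] bbox mid [ 0.5725 -0.1333] [0.0451 0.0507]
```

```bash
cat >> h.py <<'E'
def head(): 
    s=r.state(); x=rot(s['tool_rot']).as_matrix(); return s, np.degrees(np.arctan2(x[1,0],x[0,0])), np.degrees(np.arccos(np.clip(-x[2,2],-1,1)))
def plan(target,heading,n,N=8):
    """n equal steps; heading of tool x in world deg"""
    s,h,tilt=head(); p=np.array(s['tool_pos']); Rm=rot(s['tool_rot']); 
    g=R.from_euler('z',heading,degrees=True)*R.from_euler('x',180,degrees=True)
    print('clock',round(s['clock'],2),'pos',p.round(4),'head',round(h,2),'tilt',round(tilt,2),'F',np.round(s['force'],2),'M',np.round(s['moment'],2),'open',round(s['opening'],3))
    tot=(Rm.inv()*g).as_rotvec(degrees=True)
    for i in range(n):
        tn=p+(np.array(target)-p)/(n-i); Rn=Rm*R.from_rotvec(tot/n,degrees=True)
        print(np.round(Rm.inv().apply(tn-p)*100,2),np.round(tot/n,2)); p=tn;Rm=Rn
E
python3 - <<'E'
from h import *
plan([.5745,-.139,.225],-13.6,12)
E
```

```text
clock 0.15 pos [ 0.1752 -0.5474  0.231 ] head -72.25 tilt 0.05 F [ 1.17 -0.18 -0.37] M [-0.04  0.01  0.01] open 0.999
[-2.23 -4.21  0.05] [-0.    0.   -4.89]
[-1.86 -4.38  0.05] [-0.    0.   -4.89]
[-1.48 -4.52  0.05] [-0.    0.   -4.89]
[-1.09 -4.63  0.05] [-0.    0.   -4.89]
[-0.69 -4.71  0.05] [-0.    0.   -4.89]
[-0.29 -4.75  0.05] [-0.    0.   -4.89]
[ 0.12 -4.76  0.05] [-0.    0.   -4.89]
[ 0.52 -4.73  0.05] [-0.    0.   -4.89]
[ 0.92 -4.67  0.05] [-0.    0.   -4.89]
[ 1.32 -4.57  0.05] [-0.    0.   -4.89]
[ 1.7  -4.44  0.05] [-0.    0.   -4.89]
[ 2.08 -4.28  0.05] [-0.    0.   -4.89]
```

servo_tool(deltas=[[[1, -2.2, -4.2, 0, 0, 0, -4.9], [1, -1.9, -4.4, 0, 0, 0, -4.9], [1, -1.5, -4.5, 0, 0, 0, -4.9], [1, -1.1, -4.6, 0, 0, 0, -4.9], [1, -0.7, -4.7, 0, 0, 0, -4.9], [1, -0.3, -4.8, 0, 0, 0, -4.9], [1, 0.1, -4.8, 0, 0, 0, -4.9], [1, 0.5, -4.7, 0, 0, 0, -4.9]]])

```text
clock: 1.15
tool_pos: [0.4437, -0.2653, 0.2296]
tool_rot: [-0.0, 0.961, -0.277, -0.001]
force: [0.3, -0.7, 0.9]
opening: 1.0
```

```bash
python3 - <<'E'
from h import *
plan([.5745,-.139,.225],-13.6,6)
E
```

```text
clock 1.15 pos [ 0.4437 -0.2653  0.2296] head -32.14 tilt 0.14 F [ 0.29 -0.69  0.91] M [-0.04  0.    0.03] open 1.0
[ 0.73 -2.94  0.07] [-0.    0.02 -3.09]
[ 0.88 -2.9   0.07] [-0.    0.02 -3.09]
[ 1.04 -2.85  0.08] [-0.    0.02 -3.09]
[ 1.19 -2.79  0.08] [-0.    0.02 -3.09]
[ 1.34 -2.72  0.08] [-0.    0.02 -3.09]
[ 1.48 -2.64  0.08] [-0.    0.02 -3.09]
```

servo_tool(deltas=[[[1, 0.7, -2.9, 0.1, 0, 0, -3.1], [1, 0.9, -2.9, 0.1, 0, 0, -3.1], [1, 1.0, -2.85, 0.1, 0, 0, -3.1], [1, 1.2, -2.8, 0.1, 0, 0, -3.1], [1, 1.3, -2.7, 0.1, 0, 0, -3.1], [1, 1.5, -2.6, 0.1, 0, 0, -3.1], [1, 0, 0, 0, 0, 0, 0], [1, 0, 0, 0, 0, 0, 0]]])

```text
clock: 2.15
tool_pos: [0.5774, -0.1311, 0.2217]
tool_rot: [-0.001, 0.994, -0.11, -0.002]
force: [0.1, -0.7, -0.3]
opening: 1.0
```

```bash
python3 - <<'E'
from h import *
plan([.5745,-.139,.225],-13.6,1)
shot('wrist','w1')
E
```

```text
clock 2.15 pos [ 0.5774 -0.1311  0.2217] head -12.63 tilt 0.3 F [ 0.06 -0.73 -0.32] M [-0.01 -0.01 -0.02] open 1.0
[-0.11  0.83 -0.33] [-0.08  0.29  0.97]
```

View pics/w1.png

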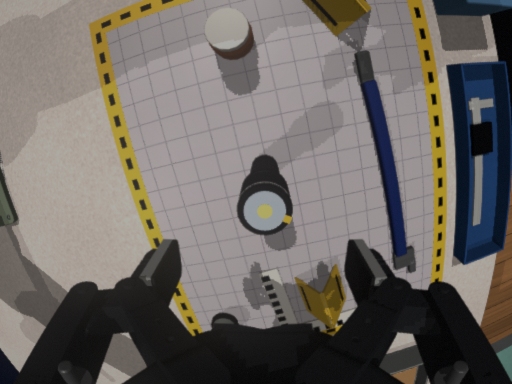

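```bash
cat >> h.py <<'E'
def fray(c,u,v,z):
    K=c['camera_matrix']; a=np.array([u-K[0,2],v-K[1,2]])/[K[0,0],K[1,1]]; th=np.hypot(*a); a=a/th
    d=np.array([a[0]*np.sin(th),a[1]*np.sin(th),np.cos(th)]); d=rot(c['orientation']).apply(d); o=np.array(c['xyz'])
    return o+d*(z-o[2])/d[2]
E
python3 - <<'E'
from h import *
np.set_printoptions(precision=4,suppress=True)
c=load('w1'); im=cv2.resize(c['img'][170:250,220:310,::-1],None,fx=7,fy=7,interpolation=cv2.INTER_CUBIC); cv2.imwrite('pics/w1c.png',im)
g=c['img'].astype(int); m=(g.min(-1)>110); m[:,:235]=0;m[:,:]&=False
lens=(g[...,2]>g[...,0]+8)&(g[...,2]>130); 
v,u=np.nonzero(lens[185:240,235:295]); print(len(u),u.min()+235,u.max()+235,v.min()+185,v.max()+185)
h=fray(c,265,211,.15); s=fray(c,288,219,.15); print(h,s,np.linalg.norm(h-s),np.degrees(np.arctan2(*(s-h)[[1,0]])))
E
```

```text
1043 244 285 191 229
[ 0.5766 -0.1416  0.15  ] [ 0.5928 -0.1522  0.15  ] 0.019346718885647277 -33.2141600740793
```

View pics/w1c.png

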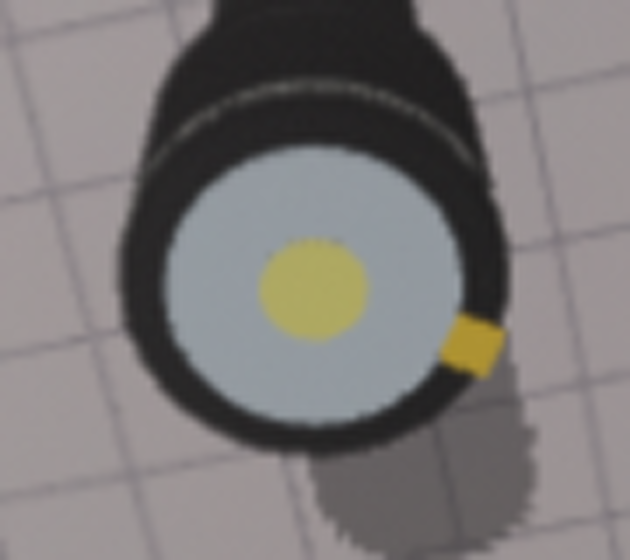

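```bash
python3 - <<'E'
from h import *
plan([.576,-.1405,.185],-13.6,2)
E
```

```text
clock 2.2 pos [ 0.5774 -0.131   0.2218] head -12.62 tilt 0.3 F [0.67 0.95 0.61] M [-0.02 -0.01 -0.06] open 0.998
[0.04 0.48 1.84] [-0.05  0.14  0.49]
[0.04 0.48 1.84] [-0.05  0.14  0.49]
```

servo_tool(deltas=[[[1, 0.04, 0.48, 1.0, 0, 0.1, 0.5], [1, 0.04, 0.48, 1.0, 0, 0.1, 0.5], [1, 0, 0, 0.8, 0, 0, 0], [1, 0, 0, 0.5, 0, 0, 0], [1, 0, 0, 0.4, 0, 0, 0], [1, 0, 0, 0, 0, 0, 0], [1, 0, 0, 0, 0, 0, 0], [1, 0, 0, 0, 0, 0, 0]]])

```text
clock: 3.2
tool_pos: [0.575, -0.1427, 0.1822]
tool_rot: [-0.001, 0.993, -0.121, -0.001]
force: [-0.5, 0.7, 0.1]
opening: 1.001
```

```bash
python3 - <<'E'
from h import *
plan([.576,-.1405,.107],-13.6,4)
E
```

```text
clock 3.2 pos [ 0.575  -0.1427  0.1822] head -13.85 tilt 0.1 F [-0.49  0.67  0.08] M [0.01 0.04 0.  ] open 1.001
[ 0.01 -0.06  1.88] [-0.01  0.02 -0.06]
[ 0.01 -0.06  1.88] [-0.01  0.02 -0.06]
[ 0.01 -0.06  1.88] [-0.01  0.02 -0.06]
[ 0.01 -0.06  1.88] [-0.01  0.02 -0.06]
```

servo_tool(deltas=[[[1, 0.05, -0.2, 1.8, 0, 0, 0], [1, 0, 0, 1.8, 0, 0, 0], [1, 0, 0, 1.6, 0, 0, 0], [1, 0, 0, 1.0, 0, 0, 0], [1, 0, 0, 0.6, 0, 0, 0], [1, 0, 0, 0.3, 0, 0, 0], [1, 0, 0, 0, 0, 0, 0], [1, 0, 0, 0, 0, 0, 0]]])

```text
clock: 4.2
tool_pos: [0.5771, -0.1409, 0.1103]
tool_rot: [-0.0, 0.993, -0.121, 0.001]
force: [-0.3, -0.1, -0.3]
opening: 1.003
```

```bash
python3 - <<'E'
from h import *
plan([.576,-.1405,.107],-13.6,1)
c=shot('wrist','w2')
E
```

```text
clock 4.2 pos [ 0.5771 -0.1409  0.1103] head -13.85 tilt 0.13 F [-0.32 -0.05 -0.25] M [0.   0.   0.05] open 1.003
[-0.11 -0.01  0.33] [-0.06 -0.11 -0.25]
```

View pics/w2.png

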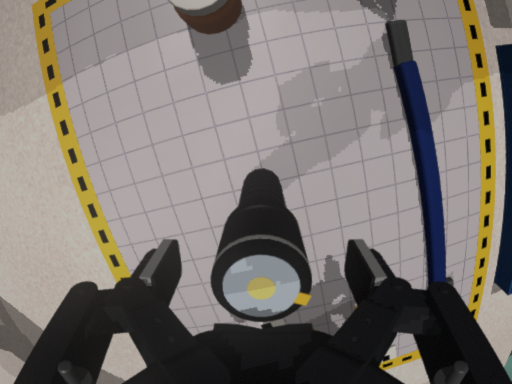

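The head (lens at 261,288) sits centred between the pads. Lower 3 mm and close.

servo_tool(deltas=[[[1, -0.1, 0, 0.3, 0, 0, 0], [0.8, 0, 0, 0, 0, 0, 0], [0.4, 0, 0, 0, 0, 0, 0], [0.2, 0, 0, 0, 0, 0, 0], [0.0, 0, 0, 0, 0, 0, 0], [0.0, 0, 0, 0, 0, 0, 0], [0.0, 0, 0, 0, 0, 0, 0], [0.0, 0, 0, 0, 0, 0, 0]]])

```text
clock: 5.25
tool_pos: [0.5762, -0.1406, 0.1077]
tool_rot: [-0.0, 0.993, -0.121, 0.001]
force: [-0.8, -0.2, 1.1]
opening: 0.5
```

```bash
python3 - <<'E'
from h import *
plan([.576,-.1405,.307],-13.6,4)
E
```

```text
clock 5.25 pos [ 0.5762 -0.1406  0.1077] head -13.85 tilt 0.17 F [-0.75 -0.22  1.14] M [-0.    0.09 -0.03] open 0.5
[ 0.01 -0.01 -4.98] [-0.02 -0.04 -0.06]
[ 0.   -0.01 -4.98] [-0.02 -0.04 -0.06]
[ 0.   -0.01 -4.98] [-0.02 -0.04 -0.06]
[-0.   -0.   -4.98] [-0.02 -0.04 -0.06]
```

servo_tool(deltas=[[[0, 0, 0, -1.5, 0, 0, 0], [0, 0, 0, -2.5, 0, 0, 0], [0, 0, 0, -3, 0, 0, 0], [0, 0, 0, -3, 0, 0, 0], [0, 0, 0, -3, 0, 0, 0], [0, 0, 0, -2.0, 0, 0, 0], [0, 0, 0, -1, 0, 0, 0], [0, 0, 0, 0, 0, 0, 0]]])

```text
clock: 6.25
tool_pos: [0.5748, -0.1404, 0.278]
tool_rot: [-0.001, 0.993, -0.12, 0.002]
force: [0.3, 0.2, -3.5]
opening: 0.5
```

```bash
python3 - <<'E'
from h import *
plan([.46,.20,.275],-10,10)
E
```

```text
clock 6.25 pos [ 0.5748 -0.1404  0.278 ] head -13.82 tilt 0.23 F [ 0.3   0.15 -3.54] M [-0.02 -0.04 -0.01] open 0.5
[-1.93 -3.03  0.03] [-0.01 -0.02 -0.38]
[-1.91 -3.04  0.03] [-0.01 -0.02 -0.38]
[-1.89 -3.06  0.03] [-0.01 -0.02 -0.38]
[-1.87 -3.07  0.03] [-0.01 -0.02 -0.38]
[-1.85 -3.08  0.03] [-0.01 -0.02 -0.38]
[-1.83 -3.09  0.03] [-0.01 -0.02 -0.38]
[-1.81 -3.11  0.03] [-0.01 -0.02 -0.38]
[-1.78 -3.12  0.03] [-0.01 -0.02 -0.38]
[-1.76 -3.13  0.03] [-0.01 -0.02 -0.38]
[-1.74 -3.14  0.03] [-0.01 -0.02 -0.38]
```

servo_tool(deltas=[[[0, -1.5, -4.0, 0, 0, 0, -0.4], [0, -1.5, -4.0, 0, 0, 0, -0.4], [0, -1.5, -4.0, 0, 0, 0, -0.4], [0, -1.5, -4.0, 0, 0, 0, -0.4], [0, -1.5, -4.0, 0, 0, 0, -0.4], [0, -1.5, -4.0, 0, 0, 0, -0.4], [0, -1.5, -4.0, 0, 0, 0, -0.4], [0, -1.5, -3.0, 0, 0, 0, -0.4]]])

```text
clock: 7.25
tool_pos: [0.5209, 0.1953, 0.2716]
tool_rot: [0.001, 0.996, -0.094, -0.003]
force: [0.7, 0.2, -2.8]
opening: 0.502
```

```bash
python3 - <<'E'
from h import *
plan([.50,.20,.275],-10,2)
shot('wrist','w3')
E
```

```text
clock 7.25 pos [0.5209 0.1953 0.2716] head -10.76 tilt 0.33 F [ 0.72  0.2  -2.78] M [-0.01 -0.05  0.  ] open 0.502
[-1.07 -0.04 -0.17] [ 0.06  0.15 -0.38]
[-1.07 -0.04 -0.17] [ 0.06  0.15 -0.38]
```

View pics/w3.png

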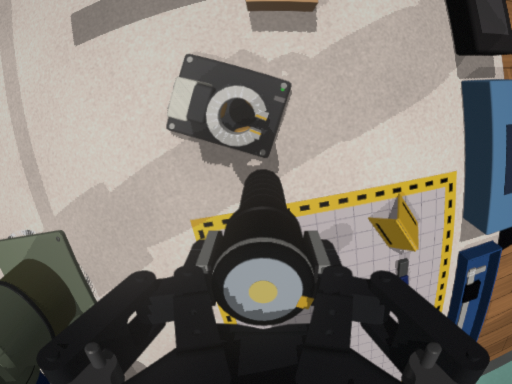

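servo_tool(deltas=[[[0, -1.2, 0, -0.2, 0, 0.2, -0.4], [0, -0.8, 0, -0.2, 0, 0.1, -0.4], [0, -0.4, 0, 0, 0, 0, 0], [0, 0, 0, 0, 0, 0, 0], [0, 0, 0, 0, 0, 0, 0], [0, 0, 0, 0, 0, 0, 0], [0, 0, 0, 0, 0, 0, 0], [0, 0, 0, 0, 0, 0, 0]]])

```text
clock: 8.3
tool_pos: [0.4943, 0.2021, 0.2747]
tool_rot: [0.001, 0.996, -0.085, -0.001]
force: [-0.5, 0.5, -3.3]
opening: 0.502
```

```bash
python3 - <<'E'
from h import *
plan([.505,.2578,.275],-10,2)
c=shot('wrist','w4'); shot('side','s4'); shot('top','t4')
im=cv2.resize(c['img'][60:200,180:320,::-1],None,fx=4,fy=4,interpolation=cv2.INTER_CUBIC); cv2.imwrite('pics/w4c.png',im)
E
```

```text
clock 8.3 pos [0.4943 0.2021 0.2747] head -9.76 tilt 0.18 F [-0.51  0.5  -3.28] M [0.01 0.03 0.03] open 0.502
[ 0.05 -2.83 -0.02] [0.05 0.08 0.12]
[ 0.05 -2.83 -0.02] [0.05 0.08 0.12]
```

View pics/w4c.png

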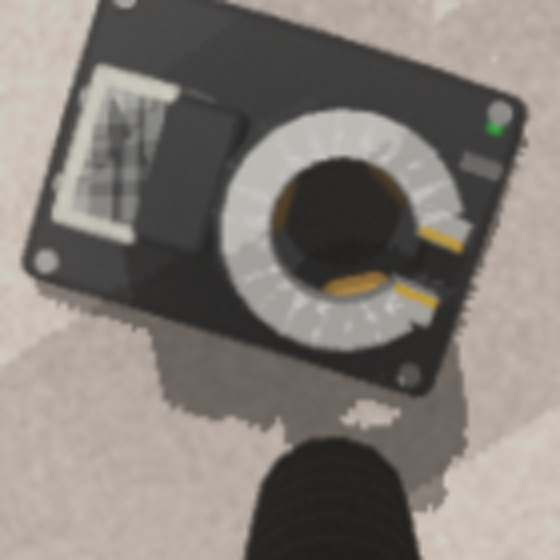

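View pics/s4.png

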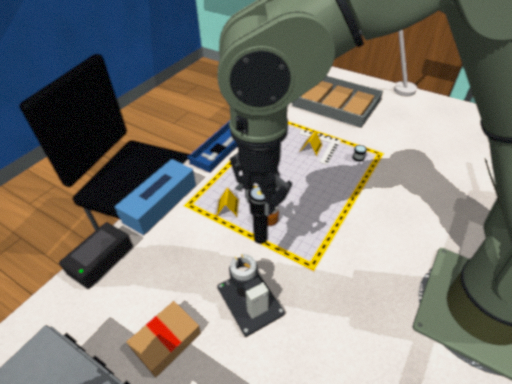

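```bash
python3 - <<'E'
from h import *
from scipy.optimize import least_squares
np.set_printoptions(precision=4,suppress=True)
c=load('w4')
P=lambda x,y: fray(c,180+(x+.5)/4-.5,60+(y+.5)/4-.5,.13)[:2]
out=[(220,230),(345,108),(335,352),(258,318),(262,145),(430,150)]
inn=[(272,228),(345,157),(340,297),(293,275),(297,175),(395,185)]
for pts in (out,inn,):
    q=np.array([P(*a) for a in pts]); s=least_squares(lambda p:np.hypot(q[:,0]-p[0],q[:,1]-p[1])-p[2],[.5,.26,.02]); print(s.x,s.fun)
    cen=s.x[:2]
for a in [(418,230),(462,250),(395,285),(438,305)]: print(P(*a)-cen,np.hypot(*(P(*a)-cen)),np.degrees(np.arctan2(*(P(*a)-cen)[::-1])))
# torch lens centre
import sys
h=load('w4')['img'][230:340,205:325,::-1]; cv2.imwrite('pics/w4h.png',cv2.resize(h,None,fx=5,fy=5,interpolation=cv2.INTER_CUBIC))
E
```

```text
[0.506  0.2566 0.0293] [ 0.0002  0.0008  0.0001 -0.     -0.0007 -0.0004]
[0.506  0.2578 0.0167] [ 0.      0.0004  0.0003 -0.0002 -0.0001 -0.0003]
[ 0.018  -0.0036] 0.01833900092676664 -11.298701140792884
[ 0.0277 -0.0101] 0.02950884023478633 -19.931549263408836
[ 0.0104 -0.0159] 0.019016051297591857 -56.971686874434035
[ 0.0199 -0.0225] 0.030026357647417894 -48.453000711692226
```

View pics/w4h.png

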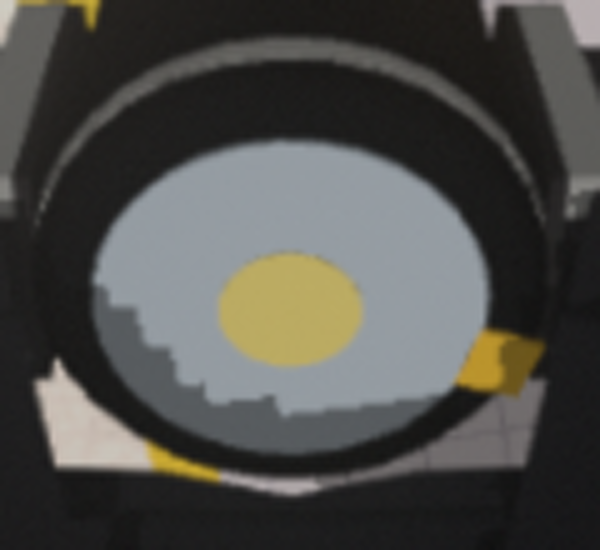

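```bash
python3 - <<'E'
from h import *
np.set_printoptions(precision=4,suppress=True)
c=load('w4')
h=fray(c,262.9,291.9,.317); s=fray(c,302,302,.317); print(h,s,np.linalg.norm(h-s),np.degrees(np.arctan2(*(s-h)[[1,0]])), c['xyz'])
E
```

```text
[0.4943 0.2011 0.317 ] [0.5099 0.1924 0.317 ] 0.01780709663480008 -29.17190620467556 [0.5075 0.2772 0.4171]
```

```bash
python3 - <<'E'
from h import *
plan([.506,.2585,.265],-14.2,3)
E
```

```text
clock 8.45 pos [0.4943 0.2021 0.2747] head -9.76 tilt 0.18 F [-0.39 -0.3  -2.76] M [ 0.01  0.01 -0.01] open 0.502
[ 0.07 -1.92  0.32] [0.04 0.05 1.48]
[ 0.02 -1.92  0.32] [0.04 0.05 1.48]
[-0.03 -1.92  0.32] [0.04 0.05 1.48]
```

servo_tool(deltas=[[[0, 0.1, -1.9, 0, 0, 0, 1.5], [0, 0, -1.9, 0.3, 0, 0, 1.5], [0, 0, -1.3, 0.3, 0, 0, 1.2], [0, 0, -0.5, 0.2, 0, 0, 0.2], [0, 0, 0, 0, 0, 0, 0], [0, 0, 0, 0, 0, 0, 0], [0, 0, 0, 0, 0, 0, 0], [0, 0, 0, 0, 0, 0, 0]]])

```text
clock: 9.45
tool_pos: [0.507, 0.2565, 0.2666]
tool_rot: [0.001, 0.992, -0.125, -0.001]
force: [0.2, -0.3, -2.4]
opening: 0.5
```

```bash
python3 - <<'E'
from h import *
plan([.506,.2585,.245],-14.2,3)
c=shot('side','s5'); w=shot('wrist','w5')
cv2.imwrite('pics/s5c.png',cv2.resize(c['img'][170:340,190:330,::-1],None,fx=4,fy=3.5,interpolation=cv2.INTER_CUBIC)) 
E
```

```text
clock 9.45 pos [0.507  0.2565 0.2666] head -14.38 tilt 0.2 F [ 0.2  -0.33 -2.44] M [ 0.03 -0.03 -0.01] open 0.5
[-0.05 -0.06  0.72] [ 0.06  0.04 -0.06]
[-0.05 -0.06  0.72] [ 0.06  0.04 -0.06]
[-0.05 -0.06  0.72] [ 0.06  0.04 -0.06]
```

View pics/s5c.png

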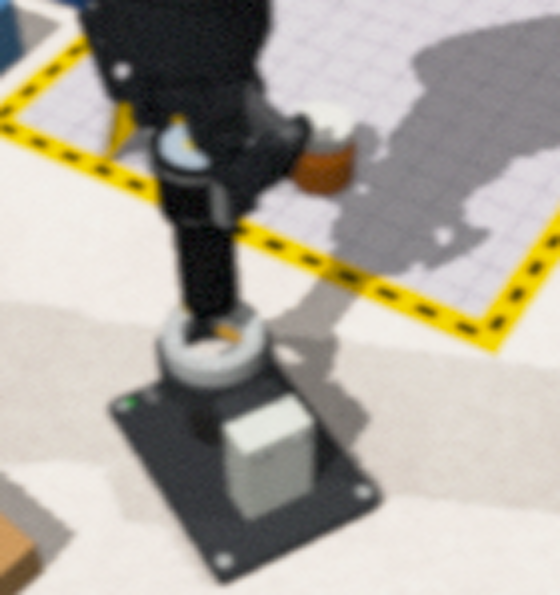

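View pics/w5.png

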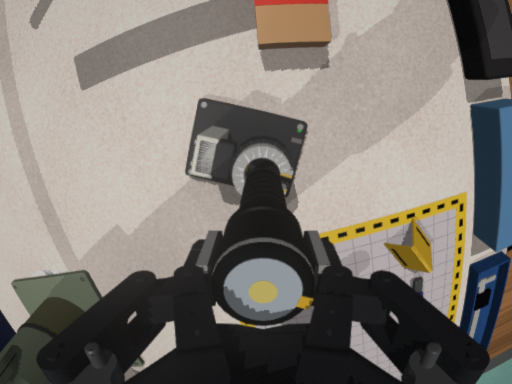

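servo_tool(deltas=[[[0, -0.1, -0.15, 0.5, 0, 0.1, -0.1], [0, -0.03, 0, 0.5, 0, 0, 0], [0, 0, 0, 0.5, 0, 0, 0], [0, 0, 0, 0.3, 0, 0, 0], [0, 0, 0, 0, 0, 0, 0], [0, 0, 0, 0, 0, 0, 0], [0, 0, 0, 0, 0, 0, 0], [0, 0, 0, 0, 0, 0, 0]]])

```text
clock: 10.55
tool_pos: [0.506, 0.2584, 0.2472]
tool_rot: [0.001, 0.992, -0.124, -0.0]
force: [-0.4, -0.9, -2.1]
opening: 0.502
```

```bash
python3 - <<'E'
from h import *
plan([.506,.2585,.225],-14.2,3)
c=shot('side','s6'); w=shot('wrist','w6')
cv2.imwrite('pics/s6c.png',cv2.resize(c['img'][190:300,200:310,::-1],None,fx=5,fy=5,interpolation=cv2.INTER_CUBIC)) 
cv2.imwrite('pics/w6c.png',cv2.resize(w['img'][110:230,200:330,::-1],None,fx=5,fy=5,interpolation=cv2.INTER_CUBIC)) 
E
```

```text
clock 10.55 pos [0.506  0.2584 0.2472] head -14.26 tilt 0.17 F [-0.35 -0.85 -2.14] M [ 0.01  0.02 -0.01] open 0.502
[-0.   -0.01  0.74] [ 0.06  0.   -0.02]
[-0.   -0.    0.74] [ 0.06  0.   -0.02]
[-0.   -0.    0.74] [ 0.06  0.   -0.02]
```

View pics/s6c.png

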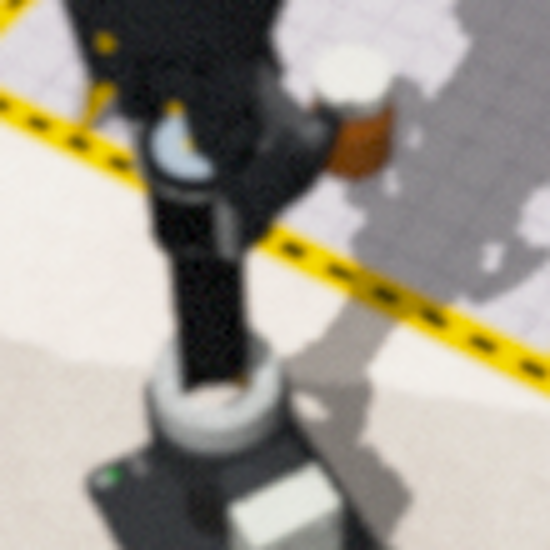

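View pics/w6c.png

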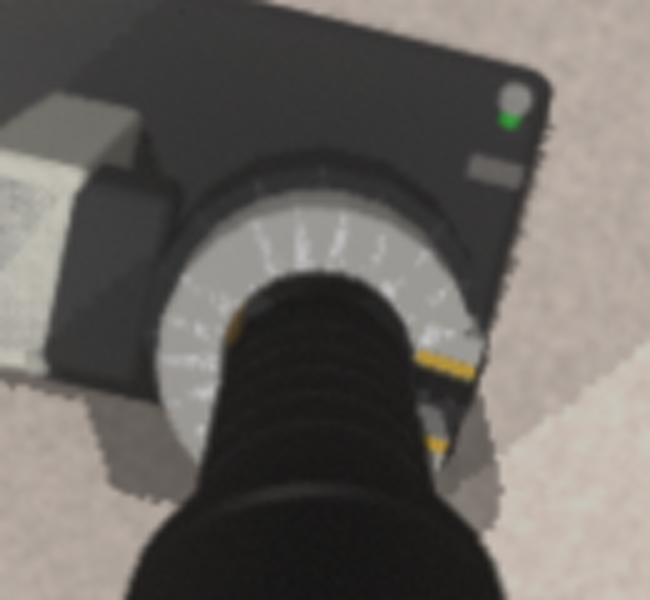

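servo_tool(deltas=[[[0, 0, 0, 0.3, 0, 0, 0], [0, 0, 0, 0.3, 0, 0, 0], [0, 0, 0, 0.3, 0, 0, 0], [0, 0, 0, 0.3, 0, 0, 0], [0, 0, 0, 0.3, 0, 0, 0], [0, 0, 0, 0.3, 0, 0, 0], [0, 0, 0, 0.1, 0, 0, 0], [0, 0, 0, 0, 0, 0, 0]]])

```text
clock: 11.65
tool_pos: [0.5059, 0.2583, 0.2266]
tool_rot: [0.002, 0.992, -0.124, -0.0]
force: [0.3, -0.3, -2.8]
opening: 0.499
```

```bash
python3 - <<'E'
from h import *
plan([.506,.2585,.205],-14.2,3)
E
```

```text
clock 11.65 pos [0.5059 0.2583 0.2266] head -14.26 tilt 0.19 F [ 0.3  -0.26 -2.79] M [-0.01  0.04  0.01] open 0.499
[ 0.   -0.01  0.72] [ 0.06  0.01 -0.02]
[ 0.   -0.01  0.72] [ 0.06  0.01 -0.02]
[ 0.   -0.01  0.72] [ 0.06  0.01 -0.02]
```

servo_tool(deltas=[[[0, 0, 0, 0.3, 0, 0, 0], [0, 0, 0, 0.3, 0, 0, 0], [0, 0, 0, 0.3, 0, 0, 0], [0, 0, 0, 0.3, 0, 0, 0], [0, 0, 0, 0.3, 0, 0, 0], [0, 0, 0, 0.3, 0, 0, 0], [0, 0, 0, 0.3, 0, 0, 0], [0, 0, 0, 0.3, 0, 0, 0]]])

```text
clock: 12.65
tool_pos: [0.5063, 0.2584, 0.2016]
tool_rot: [0.001, 0.992, -0.124, 0.0]
force: [-0.1, 0.0, 0.9]
opening: 0.499
```

```bash
python3 - <<'E'
from h import *
plan([.506,.2585,.185],-14.2,3)
E
```

```text
clock 12.65 pos [0.5063 0.2584 0.2016] head -14.27 tilt 0.13 F [-0.06  0.    0.93] M [-0.01  0.08  0.02] open 0.499
[-0.01 -0.    0.55] [ 0.04 -0.01 -0.02]
[-0.01 -0.    0.55] [ 0.04 -0.01 -0.02]
[-0.01 -0.    0.55] [ 0.04 -0.01 -0.02]
```

servo_tool(deltas=[[[0, 0, 0, 0.3, 0, 0, 0], [0, 0, 0, 0.3, 0, 0, 0], [0, 0, 0, 0.3, 0, 0, 0], [0, 0, 0, 0.3, 0, 0, 0], [0, 0, 0, 0.3, 0, 0, 0], [0, 0, 0, 0.3, 0, 0, 0], [0, 0, 0, 0.3, 0, 0, 0], [0, 0, 0, 0.3, 0, 0, 0]]])

```text
clock: 13.65
tool_pos: [0.5063, 0.2583, 0.1758]
tool_rot: [0.001, 0.992, -0.124, 0.0]
force: [0.6, 0.3, 0.7]
opening: 0.504
```

servo_tool(deltas=[[[0, 0, 0, 0.3, 0, 0, 0], [0, 0, 0, 0.3, 0, 0, 0], [0, 0, 0, 0.3, 0, 0, 0], [0, 0, 0, 0.3, 0, 0, 0], [0, 0, 0, 0.3, 0, 0, 0], [0, 0, 0, 0.2, 0, 0, 0], [0, 0, 0, 0.2, 0, 0, 0], [0, 0, 0, 0, 0, 0, 0]]])

```text
clock: 14.65
tool_pos: [0.5062, 0.2582, 0.1551]
tool_rot: [0.001, 0.992, -0.124, -0.0]
force: [1.3, 0.6, -6.1]
opening: 0.506
```

```bash
python3 - <<'E'
from h import *
plan([.506,.2585,.15],-14.2,3)
c=shot('side','s7'); w=shot('wrist','w7'); t=shot('top','t7')
cv2.imwrite('pics/s7c.png',cv2.resize(c['img'][190:300,200:310,::-1],None,fx=5,fy=5,interpolation=cv2.INTER_CUBIC)) 
cv2.imwrite('pics/w7c.png',cv2.resize(w['img'][170:350,190:340,::-1],None,fx=4,fy=3.3,interpolation=cv2.INTER_CUBIC)) 
E
```

```text
clock 14.65 pos [0.5062 0.2582 0.1551] head -14.27 tilt 0.15 F [ 1.29  0.61 -6.12] M [ 0.08 -0.33  0.01] open 0.506
[-0.01 -0.01  0.17] [ 0.05 -0.   -0.02]
[-0.01 -0.01  0.17] [ 0.05 -0.   -0.02]
[-0.01 -0.01  0.17] [ 0.05 -0.   -0.02]
```

View pics/s7c.png

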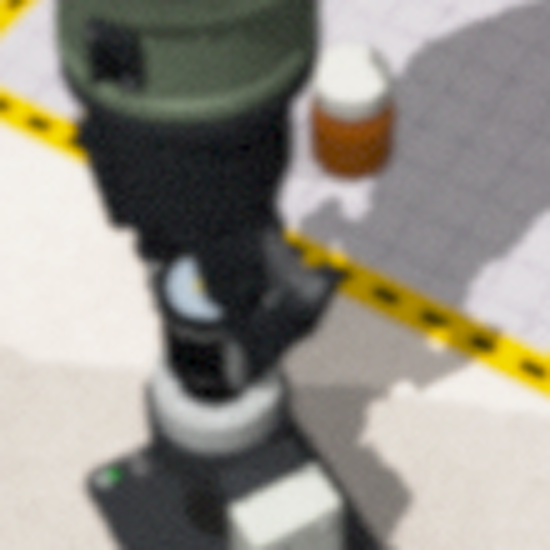

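View pics/w7c.png

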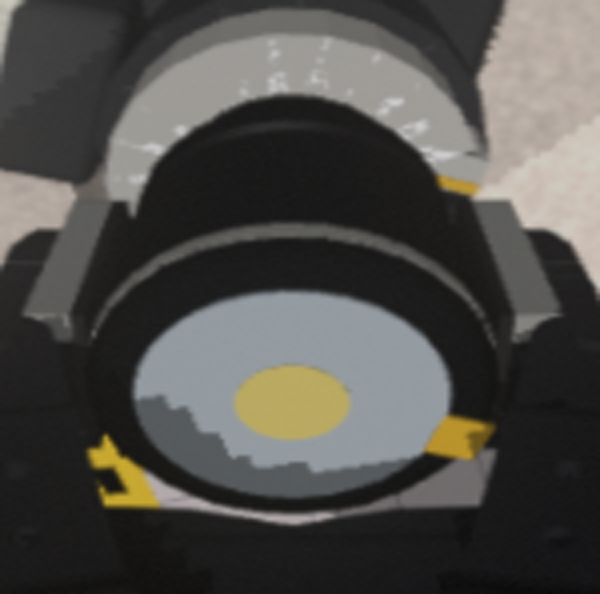

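servo_tool(deltas=[[[0, 0, 0, 0.1, 0, 0, 0], [0, 0, 0, 0.1, 0, 0, 0], [0, 0, 0, 0.1, 0, 0, 0], [0, 0, 0, 0.1, 0, 0, 0], [0, 0, 0, 0.1, 0, 0, 0], [0, 0, 0, 0.1, 0, 0, 0], [0, 0, 0, 0.1, 0, 0, 0], [0, 0, 0, 0.1, 0, 0, 0]]])

```text
clock: 15.8
tool_pos: [0.5063, 0.2583, 0.1473]
tool_rot: [0.001, 0.992, -0.124, 0.0]
force: [-0.8, 0.2, 0.7]
opening: 0.502
```

```bash
python3 - <<'E'
from h import *
plan([.506,.2585,.15],-14.2,1)
E
```

```text
clock 15.8 pos [0.5063 0.2583 0.1473] head -14.27 tilt 0.12 F [-0.78  0.22  0.69] M [-0.07  0.08  0.04] open 0.502
[-0.04 -0.01 -0.27] [ 0.11 -0.05 -0.07]
```

servo_tool(deltas=[[[0, 0, 0, 0.1, 0, 0, 0], [0, 0, 0, 0.1, 0, 0, 0], [0, 0, 0, 0.1, 0, 0, 0], [0, 0, 0, 0.1, 0, 0, 0], [0, 0, 0, 0.1, 0, 0, 0], [0, 0, 0, 0.1, 0, 0, 0], [0, 0, 0, 0.1, 0, 0, 0], [0, 0, 0, 0.1, 0, 0, 0]]])

```text
clock: 16.8
tool_pos: [0.5063, 0.2583, 0.1387]
tool_rot: [0.001, 0.992, -0.124, 0.0]
force: [-0.8, -0.3, -0.2]
opening: 0.502
```

```bash
python3 - <<'E'
from h import *
plan([.506,.2585,.1377],-14.2,1)
E
```

```text
clock 16.8 pos [0.5063 0.2583 0.1387] head -14.27 tilt 0.12 F [-0.77 -0.27 -0.2 ] M [-0.08 -0.01  0.  ] open 0.502
[-0.03 -0.01  0.1 ] [ 0.12 -0.05 -0.07]
```

servo_tool(deltas=[[[0, 0, 0, 0.1, 0, 0, 0], [0, 0, 0, 0.1, 0, 0, 0], [0, 0, 0, 0.1, 0, 0, 0], [0, 0, 0, 0.1, 0, 0, 0], [0, 0, 0, 0.1, 0, 0, 0], [0, 0, 0, 0.1, 0, 0, 0], [0, 0, 0, 0.1, 0, 0, 0], [0, 0, 0, 0.1, 0, 0, 0]]])

```text
clock: 17.8
tool_pos: [0.5063, 0.2584, 0.1375]
tool_rot: [0.0, 0.992, -0.125, 0.002]
force: [-6.3, -4.3, 21.9]
opening: 0.506
```

```bash
python3 - <<'E'
from h import *
plan([.506,.2585,.1377],-14.2,1)
w=shot('wrist','w8'); c=shot('side','s8')
cv2.imwrite('pics/s8c.png',cv2.resize(c['img'][190:300,200:310,::-1],None,fx=5,fy=5,interpolation=cv2.INTER_CUBIC)) 
cv2.imwrite('pics/w8c.png',cv2.resize(w['img'][170:350,190:340,::-1],None,fx=4,fy=3.3,interpolation=cv2.INTER_CUBIC)) 
E
```

```text
clock 17.8 pos [0.5063 0.2584 0.1375] head -14.31 tilt 0.27 F [-6.26 -4.29 21.93] M [-0.71  1.55  0.07] open 0.506
[-0.04 -0.   -0.02] [-0.02 -0.26 -0.11]
```

View pics/w8c.png

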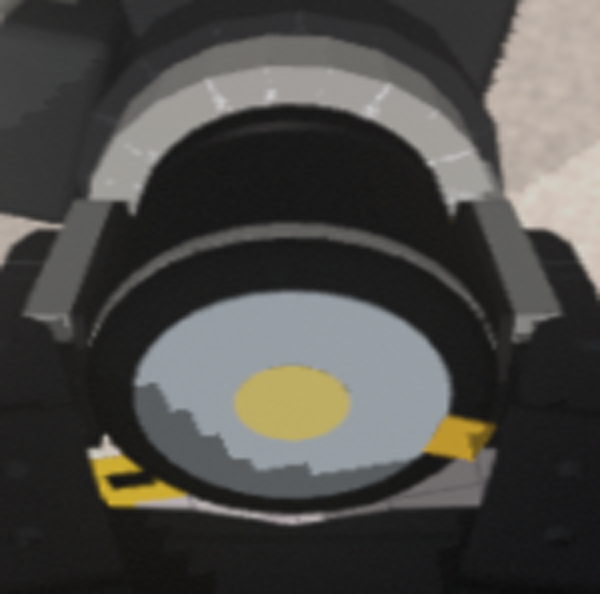

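View pics/s8c.png

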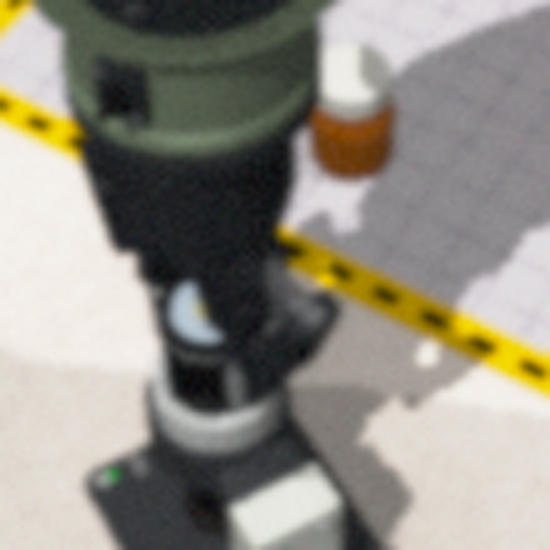

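servo_tool(deltas=[[[0, 0, 0, 0, 0, 0, 0], [0, 0, 0, 0, 0, 0, 0], [0.55, 0, 0, 0, 0, 0, 0], [0.7, 0, 0, 0, 0, 0, 0], [1, 0, 0, 0, 0, 0, 0], [1, 0, 0, 0, 0, 0, 0], [1, 0, 0, 0, 0, 0, 0], [1, 0, 0, 0, 0, 0, 0]]])

```text
clock: 18.9
tool_pos: [0.5063, 0.2585, 0.1375]
tool_rot: [0.0, 0.992, -0.124, 0.002]
force: [-0.1, -0.5, 0.5]
opening: 1.001
```

```bash
python3 - <<'E'
from h import *
plan([.506,.2585,.1377],-14.2,1)
w=shot('wrist','w9')
E
```

```text
clock 18.9 pos [0.5063 0.2585 0.1375] head -14.3 tilt 0.27 F [-0.08 -0.48  0.46] M [-0.02  0.01 -0.05] open 1.001
[-0.03  0.01 -0.03] [-0.03 -0.27 -0.1 ]
```

View pics/w9.png

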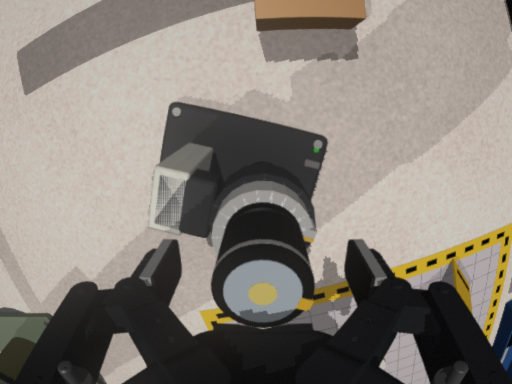

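Released, pads clear. Retreat straight up.

servo_tool(deltas=[[[1, 0, 0, -1, 0, 0, 0], [1, 0, 0, -2, 0, 0, 0], [1, 0, 0, -3, 0, 0, 0], [1, 0, 0, -3, 0, 0, 0], [1, 0, -0.5, -3, 0, 0, 0], [1, 0, 2, -1, 0, 0, 0], [1, 0, 3, 0, 0, 0, 0], [1, 0, 3, 0, 0, 0, 0]]])

```text
clock: 19.95
tool_pos: [0.4857, 0.184, 0.2752]
tool_rot: [-0.001, 0.992, -0.123, 0.003]
force: [0.3, -0.7, -0.5]
opening: 1.004
```

servo_tool(deltas=[[[1, 0, 4, 0, 0, 0, 0], [1, 0, 4, 0, 0, 0, 0], [1, 0, 3, 0, 0, 0, 0], [1, 0, 0, 0, 0, 0, 0], [1, 0, 0, 0, 0, 0, 0], [1, 0, 0, 0, 0, 0, 0], [1, 0, 0, 0, 0, 0, 0], [1, 0, 0, 0, 0, 0, 0]]])

```text
clock: 20.95
tool_pos: [0.4552, 0.0704, 0.276]
tool_rot: [0.0, 0.992, -0.125, 0.003]
force: [0.1, 0.3, 0.7]
opening: 1.001
```

```bash
python3 - <<'E'
from h import *
np.set_printoptions(precision=4,suppress=True)
plan([.506,.2585,.25],-14.2,1)
w=shot('wrist','w10'); c=shot('side','s10'); t=shot('top','t10')
cv2.imwrite('pics/s10c.png',cv2.resize(c['img'][220:330,200:310,::-1],None,fx=5,fy=5,interpolation=cv2.INTER_CUBIC)) 
for n,c in (('t',t),('s',c)):
    d=c['depth']; v,u=np.mgrid[:384,:512]; K=c['camera_matrix']
    p=np.stack([(u-K[0,2])/K[0,0]*d,(v-K[1,2])/K[1,1]*d,d],-1).reshape(-1,3)
    q=rot(c['orientation']).apply(p)+c['xyz']
    m=(np.hypot(q[:,0]-.506,q[:,1]-.2575)<.018)&(q[:,2]>.165); q=q[m]; print(n,len(q),np.median(q,0),np.percentile(q[:,2],[10,90]))
    l=np.linalg.lstsq(np.c_[q[:,:2]-q[:,:2].mean(0),np.ones(len(q))],q[:,2],rcond=None)[0]; print('tilt slopes',l)
E
```

```text
clock 20.95 pos [0.4552 0.0704 0.276 ] head -14.33 tilt 0.34 F [0.11 0.34 0.7 ] M [ 0.01 -0.02 -0.  ] open 1.001
[  0.25 -19.48   2.6 ] [-0.01 -0.34 -0.13]
t 156 [0.5062 0.2578 0.1813] [0.1791 0.1832]
tilt slopes [-0.026   0.007   0.1813]
s 188 [0.5059 0.2586 0.1813] [0.1799 0.1827]
tilt slopes [-0.0002  0.0093  0.1813]
```

View pics/s10c.png

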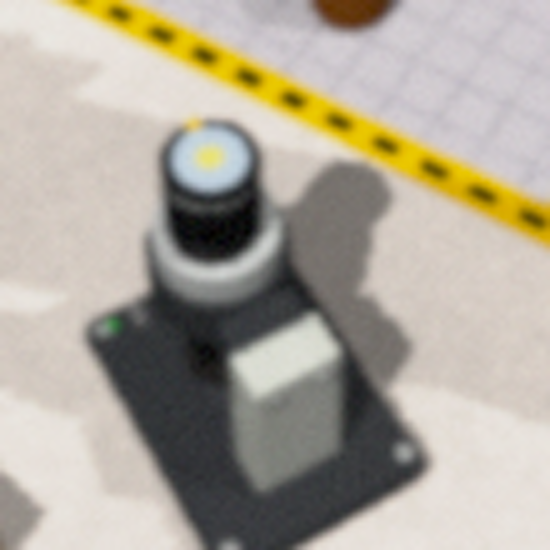

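View pics/w10.png

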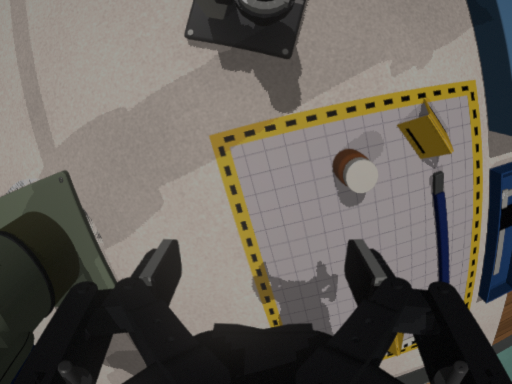

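```bash
python3 - <<'E'
from h import *
np.set_printoptions(precision=4,suppress=True)
def cloud(c):
    d=c['depth']; v,u=np.mgrid[:384,:512]; K=c['camera_matrix']
    p=np.stack([(u-K[0,2])/K[0,0]*d,(v-K[1,2])/K[1,1]*d,d],-1).reshape(-1,3)
    return rot(c['orientation']).apply(p)+c['xyz']
def rep(c,x,y,r0,r1,zl,zh,l):
    q=cloud(c); rad=np.hypot(q[:,0]-x,q[:,1]-y); m=(rad>r0)&(rad<r1)&(q[:,2]>zl)&(q[:,2]<zh); print(l,m.sum(),q[m].mean(0) if m.sum() else '',q[m][:,2].std()/max(1,m.sum())**.5)
for n in ('top0','side0'):
    c=load(n); rep(c,.576,-.1405,0,.015,.12,.17,n+' head'); rep(c,.506,.258,.019,.027,.11,.15,n+' ring'); rep(c,.576,-.06,0,.03,-.02,.02,n+' desk');rep(c,.43,.22,0,.0,-.02,.02,n+' desk'); rep(c,.46,.40,0,.03,-.02,.02,n+' desk')
for n in ('top','side'):
  for i in range(2):
    c=shot(n,'z'+n+str(i)); rep(c,.506,.258,0,.015,.16,.2,n+' head'); rep(c,.506,.258,.024,.028,.11,.15,n+' ring');rep(c,.46,.40,0,.03,-.02,.02,n+' desk')
E
```

```text
top0 head 105 [ 0.5761 -0.1403  0.1502] 0.00016271167647317035
top0 ring 166 [0.506  0.2595 0.1283] 0.0003890267005170121
top0 desk 308 [ 0.5761 -0.0599 -0.    ] 0.0001263147686984045
top0 desk 0  nan
top0 desk 305 [0.46   0.3999 0.    ] 0.00011281604069969849
side0 head 53 [ 0.5761 -0.1407  0.1495] 0.00016410260864989726
side0 ring 196 [0.5062 0.2583 0.1287] 0.00034085439265980666
side0 desk 185 [ 0.5731 -0.0624 -0.0003] 0.00011804200932372066
side0 desk 0  nan
side0 desk 583 [0.4597 0.4004 0.0004] 6.0314512792361625e-05
top head 108 [0.5062 0.258  0.1812] 0.00015719288010727884
top ring 64 [0.5073 0.2464 0.1267] 0.0007322030359897466
top desk 307 [0.4602 0.3998 0.0002] 0.00011927991193238687
top head 108 [0.506  0.258  0.1814] 0.0001536564788259442
top ring 70 [0.5066 0.2454 0.127 ] 0.00072065361098098
top desk 309 [0.46   0.4    0.0002] 0.00011478970119593217
side head 126 [0.5059 0.2582 0.1813] 9.470991603947366e-05
side ring 98 [0.4976 0.2691 0.1322] 0.0005240941429191805
side desk 588 [0.4599 0.4006 0.0005] 5.9508381334559226e-05
side head 128 [0.5061 0.2583 0.1813] 8.770416942078755e-05
side ring 94 [0.4989 0.2693 0.1321] 0.0005655945685703412
side desk 581 [0.4597 0.4006 0.0005] 5.936829780644413e-05
  ret = _var(a, axis=axis, dtype=dtype, out=out, ddof=ddof,
  arrmean = um.true_divide(arrmean, div, out=arrmean,
  ret = ret.dtype.type(ret / rcount)
```

The head's top reads 31.1–31.8 mm above its desk height, where 30 is expected. That is close to the limit, so I'll press it down gently with shut fingers.

servo_tool(deltas=[[[0, 0, -4, 0, 0, 0, 0], [0, 0, -4, 0, 0, 0, 0], [0, 0, -4, 0, 0, 0, 0], [0, 0, -3.5, 0, 0, 0.3, 0], [0, 0, -2, 0, 0, 0, 0], [0, 0, -1, 0, 0, 0, 0], [0, 0, 0, 0, 0, 0, 0], [0, 0, 0, 0, 0, 0, 0]]])

```text
clock: 22.3
tool_pos: [0.5027, 0.2528, 0.2756]
tool_rot: [0.001, 0.992, -0.127, 0.006]
force: [-0.9, -0.5, -0.3]
opening: -0.001
```

```bash
python3 - <<'E'
from h import *
plan([.506,.2583,.195],-14.2,1)
E
```

```text
clock 22.3 pos [0.5027 0.2528 0.2756] head -14.56 tilt 0.66 F [-0.85 -0.5  -0.3 ] M [-0.04  0.02 -0.07] open -0.001
[ 0.09 -0.63  8.06] [ 0.08 -0.66 -0.36]
```

servo_tool(deltas=[[[0, 0.1, -0.6, 1.5, 0.1, -0.6, -0.3], [0, 0, 0, 2, 0, 0, 0], [0, 0, 0, 2, 0, 0, 0], [0, 0, 0, 1.2, 0, 0, 0], [0, 0, 0, 0.5, 0, 0, 0], [0, 0, 0, 0.0, 0, 0, 0], [0, 0, 0, 0, 0, 0, 0], [0, 0, 0, 0, 0, 0, 0]]])

```text
clock: 23.3
tool_pos: [0.5064, 0.2568, 0.1997]
tool_rot: [-0.0, 0.992, -0.125, -0.0]
force: [0.9, 0.2, -0.1]
opening: 0.002
```

```bash
python3 - <<'E'
from h import *
plan([.506,.2583,.183],-14.2,1)
shot('wrist','w11')
E
```

```text
clock 23.3 pos [0.5064 0.2568 0.1997] head -14.38 tilt 0.05 F [ 0.89  0.17 -0.13] M [0.01 0.02 0.01] open 0.002
[-0.07 -0.13  1.67] [-0.04  0.02 -0.18]
```

View pics/w11.png

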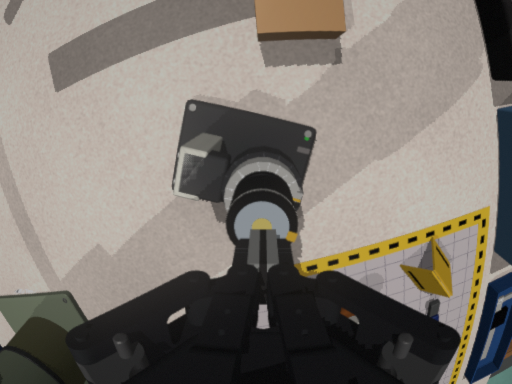

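servo_tool(deltas=[[[0, -0.07, -0.13, 0.4, 0, 0, 0], [0, 0, 0, 0.4, 0, 0, 0], [0, 0, 0, 0.3, 0, 0, 0], [0, 0, 0, 0.2, 0, 0, 0], [0, 0, 0, 0.1, 0, 0, 0], [0, 0, 0, 0, 0, 0, 0], [0, 0, 0, 0, 0, 0, 0], [0, 0, 0, 0, 0, 0, 0]]])

```text
clock: 24.35
tool_pos: [0.5061, 0.2585, 0.185]
tool_rot: [-0.001, 0.992, -0.125, 0.0]
force: [0.5, 0.1, 0.2]
opening: 0.0
```

```bash
python3 - <<'E'
from h import *
plan([.506,.2583,.18],-14.2,1)
E
```

```text
clock 24.35 pos [0.5061 0.2585 0.185 ] head -14.38 tilt 0.06 F [0.46 0.08 0.16] M [0.04 0.03 0.08] open 0.0
[-0.    0.02  0.5 ] [-0.06  0.   -0.18]
```

servo_tool(deltas=[[[0, 0, 0, 0.1, 0, 0, 0], [0, 0, 0, 0.1, 0, 0, 0], [0, 0, 0, 0.05, 0, 0, 0], [0, 0, 0, 0.05, 0, 0, 0], [0, 0, 0, 0.05, 0, 0, 0], [0, 0, 0, 0.0, 0, 0, 0], [0, 0, 0, 0, 0, 0, 0], [0, 0, 0, 0, 0, 0, 0]]])

```text
clock: 25.35
tool_pos: [0.5061, 0.2585, 0.1813]
tool_rot: [-0.001, 0.992, -0.125, 0.0]
force: [0.1, -0.1, 0.2]
opening: -0.005
```

servo_tool(deltas=[[[0, 0, 0, 0.05, 0, 0, 0], [0, 0, 0, 0.05, 0, 0, 0], [0, 0, 0, 0.05, 0, 0, 0], [0, 0, 0, 0.05, 0, 0, 0], [0, 0, 0, 0.05, 0, 0, 0], [0, 0, 0, 0.05, 0, 0, 0], [0, 0, 0, 0.05, 0, 0, 0], [0, 0, 0, 0.05, 0, 0, 0]]])

```text
clock: 26.35
tool_pos: [0.5065, 0.2585, 0.18]
tool_rot: [-0.001, 0.992, -0.125, 0.001]
force: [-2.2, -2.0, 10.1]
opening: 0.001
```

servo_tool(deltas=[[[0, 0, 0, 0.08, 0, 0, 0], [0, 0, 0, 0.08, 0, 0, 0], [0, 0, 0, 0.08, 0, 0, 0], [0, 0, 0, 0.08, 0, 0, 0], [0, 0, 0, 0.08, 0, 0, 0], [0, 0, 0, 0.08, 0, 0, 0], [0, 0, 0, 0.08, 0, 0, 0], [0, 0, 0, 0.08, 0, 0, 0]]])

```text
clock: 27.35
tool_pos: [0.5066, 0.2585, 0.1799]
tool_rot: [-0.002, 0.992, -0.126, 0.004]
force: [-4.5, -2.7, 15.6]
opening: -0.002
```

servo_tool(deltas=[[[0, 0, 0, -0.5, 0, 0, 0], [0, 0, 0, -1.5, 0, 0, 0], [0, 0, 0, -3, 0, 0, 0], [0, 0, 0, -3, 0, 0, 0], [0, 0, 1, -1, 0, 0, 0], [0, 0, 4, 0, 0, 0, 0], [0, 0, 5, 0, 0, 0, 0], [0, 0, 5, 0, 0, 0, 0]]])

```text
clock: 28.35
tool_pos: [0.4663, 0.1101, 0.2704]
tool_rot: [-0.002, 0.992, -0.124, 0.003]
force: [1.8, -0.6, -0.3]
opening: 0.002
```

servo_tool(deltas=[[[0, 0, 3, 0, 0, 0, 0], [0, 0, 1, 0, 0, 0, 0], [0, 0, 0, 0, 0, 0, 0], [0, 0, 0, 0, 0, 0, 0], [0, 0, 0, 0, 0, 0, 0], [0, 0, 0, 0, 0, 0, 0], [0, 0, 0, 0, 0, 0, 0], [0, 0, 0, 0, 0, 0, 0]]])

```text
clock: 29.35
tool_pos: [0.4551, 0.0695, 0.2691]
tool_rot: [-0.002, 0.992, -0.124, 0.002]
force: [0.2, 0.6, 0.2]
opening: -0.003
```

```bash
python3 - <<'E'
from h import *
np.set_printoptions(precision=4,suppress=True)
def cloud(c):
    d=c['depth']; v,u=np.mgrid[:384,:512]; K=c['camera_matrix']
    p=np.stack([(u-K[0,2])/K[0,0]*d,(v-K[1,2])/K[1,1]*d,d],-1).reshape(-1,3)
    return rot(c['orientation']).apply(p)+c['xyz']
def rep(c,x,y,r0,r1,zl,zh,l):
    q=cloud(c); rad=np.hypot(q[:,0]-x,q[:,1]-y); m=(rad>r0)&(rad<r1)&(q[:,2]>zl)&(q[:,2]<zh); q=q[m]; print(l,m.sum(),q.mean(0),np.linalg.lstsq(np.c_[q[:,:2]-q[:,:2].mean(0),np.ones(len(q))],q[:,2],rcond=None)[0])
for n in ('top','side'):
  for i in range(3):
    c=shot(n,'y'+n+str(i)); rep(c,.506,.258,0,.015,.16,.2,n+' head')
plan([.506,.2585,.28],-14.2,1)
E
```

```text
top head 112 [0.5062 0.2579 0.1806] [-0.0418  0.0242  0.1806]
top head 109 [0.5061 0.258  0.1804] [0.0063 0.0099 0.1804]
top head 109 [0.506  0.2579 0.1811] [ 0.0321 -0.0302  0.1811]
side head 127 [0.5056 0.2584 0.1807] [-0.0096 -0.0008  0.1807]
side head 125 [0.506  0.2581 0.1809] [ 0.0083 -0.0056  0.1809]
side head 127 [0.5061 0.2585 0.1808] [0.013  0.0142 0.1808]
clock 29.65 pos [0.4551 0.0694 0.2692] head -14.28 tilt 0.28 F [-0.43  0.74 -0.  ] M [ 0.02  0.01 -0.01] open -0.002
[  0.27 -19.59  -1.01] [-0.21 -0.18 -0.08]
```

View pics/ytop0.png

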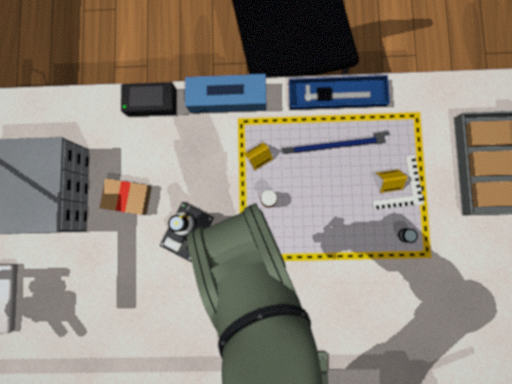

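```bash
python3 -c "
from h import *
print(order.job_done())"
```

```text
the job is handed in; nothing more can be done
None
```

The torch is back in its charging stand, released, and I handed the job in after about 30 s of the 72 s allowed. No verdict came back.

- **Insertion:** I gripped the torch by the head and lifted it. The slot showed in the wrist camera at about -34°, so I turned the switch to match before lowering. It dropped straight in, so I did not have to turn it to feel for the slot. The head landed on the ring at about 22 N by the wrist reading.
- **Fix after release:** The first depth check put the head's top about 1.3 mm high, close to the 1.8 mm limit. I pressed it down with shut fingers at up to about 16 N and backed away.
- **Final position:** The fingertips stopped at a height of 0.1799 m, where 0.180 m is home. The cameras then read the head's top at 0.1804 to 0.1811 m, so they put it about 0.7 mm higher than the fingertips did. The axis is within about 1 mm of the ring's.
- **Tilt:** Fits to single pictures scattered up to about 0.05 rad. They average close to zero, so I take it as upright within camera noise.
- **Other things:** The last top view shows the tents, pry bar, scale, jar, loupe and carton where they were at the start, judged by eye. The arm stood about 20 cm clear of the torch at hand-in.

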